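# Turn the rinsed blending cup over on its drip tray and dock the tray

### The job

The blue ink-blending cup has just been rinsed. Turn it over and stand it mouth-down, flat on the drip tray inside the tray's low rim, and let go of it while the tray is still out of the dock; then slide the tray with the cup on it into the wooden dock until it is fully home against the end stop. Leave the two ink jars and the steel jigger where they stand.

Things in the scene. Friction and masses are not known exactly. Their poses are not given: they have to be found in the camera images.
- cup: square blue plastic cup, white band at its mouth, 60 x 60 mm outside, 90 mm high, walls and floor 4 mm, about 150 g; flat sides, so it lies still on its side. Starts mouth-up on the counter. Origin: centre of the outside of its closed end; z points from closed end to mouth, x and y are square to the flat sides
- cup_rim (a point): centre of the cup's open mouth, 90 mm along cup z from its origin
- tray: aluminium drip tray flat on the counter, 130 (x) by 200 mm (y), plate 6 mm thick, 450 g. Origin: centre of its underside. The -y end enters the dock first; a black upright grip stands near the +y end. A rim 6 mm above the plate encloses the drain floor, 96 (x) by 110 mm (y), where the cup goes; outside it are bare side flanges 12 mm wide for the dock's grooves
- tray_floor (a point): centre of the drain floor inside the rim, on the plate's upper face: at x 0, y -25 mm, z 6 mm in the tray's frame
- tray_grip (a point): point in the tray's black upright grip to take it by: at x 0, y +88 mm, z 36 mm in the tray's frame. The grip is 70 mm wide (tray x), 12 mm thick (tray y), its top 51 mm above the counter
- dock: wooden dock fixed to the counter: two rails 14 mm high along y (-100 to +60 mm) with grooves 10 mm high, 136 mm apart (3 mm play each side; 118 mm between lips), flared lead-ins to y +88 mm, 30 mm high end stop at y -100. Mouth faces +y. No floor or roof: the tray slides on the counter. Origin: on the counter, where the tray's origin lies when home, axes then parallel
- ink_black: black ink jar, bystander, 60 mm across, 70 mm high; origin at the centre of its underside
- ink_red: red ink jar, bystander, 60 mm across, 70 mm high; origin at the centre of its underside
- jigger: steel double-cone measuring jigger, bystander, 52 mm across the foot, 85 mm high; origin at the centre of its underside
Things that resemble listed ones, but are neither listed nor needed, are in the scene too. What is shaped like the cup but yellow is not meant.

How it is judged:
On the way:
1. the cup stands mouth-down, flat inside the tray's rim and released, while the tray is still out of the dock (angle between cup's own z axis and vertical above 3.07 rad and z of cup_rim in the frame of tray_floor between -0.004 and 0.004 m and x of cup_rim in the frame of tray_floor between -0.022 and 0.022 m and y of cup_rim in the frame of tray_floor between -0.029 and 0.029 m and contact force between the fingers and cup below 0.1 N and y of tray in the frame of dock above 0.15 m), for 0.2 s.
At the end, for the whole second after the job is handed in: Tray flat in the dock, origin within 6 mm of the dock's along it, 7 mm across, turned under 0.06 rad; cup mouth-down (within 0.07 rad) on the drain floor inside the rim (mouth within 4 mm of floor height, 22 mm across and 29 mm along from its centre); both at rest (y of tray in the frame of dock between -0.006 and 0.006 m and x of tray in the frame of dock between -0.007 and 0.007 m and z of tray in the frame of dock below 0.004 m and angle between the y axis of tray and the y axis of dock, either way round below 0.06 rad and angle between tray's own z axis and vertical below 0.04 rad and angle between cup's own z axis and vertical above 3.07 rad and z of cup_rim in the frame of tray_floor between -0.004 and 0.004 m and x of cup_rim in the frame of tray_floor between -0.022 and 0.022 m and y of cup_rim in the frame of tray_floor between -0.029 and 0.029 m and linear speed of each of cup, tray below 0.02 m/s); the robot touches nothing.
It fails at once if an ink jar or the jigger is moved more than 30 mm (distance of any of ink_black, ink_red, jigger from where it was at the start of the episode above 0.03 m).
It fails at once if an ink jar or the jigger is tipped over (angle between any of ink_black, ink_red, jigger's own z axis and vertical above 0.5 rad).
It also fails if it takes over 72 s, if anything falls off the work surface, if the arm or the gripper's body presses on something with over 40 N, if the wrist force passes 120 N, or if a joint passes its speed limit or range.

### The arm

A 6-joint arm with a two-finger parallel gripper is mounted at the origin on the work surface. World frame = base frame: x ahead of the robot, y to its left, z up, the work surface at z = 0. Lengths are in m, angles in rad, forces in N, time in s.
With the tool pointing down it reaches from about 0.4 to 0.825 m from the base axis. Payload 7 kg.
Tool frame: the origin (TCP) lies at the very end of the fingers, on their centre line; the grasp point (between the pads) lies 19 mm behind it (arm.grasp_offset is the distance from the TCP to the grasp point, in m); z points along the fingers, y is the line along which they close (so a half turn about z gives the same grasp; the last joint's range is limited). The gripper opens to 88 mm and grips with 3 to 60 N. Pads are 19 mm wide; open, the fingers measure 130 mm over their backs; the gripper's body (78 mm by 193 mm) begins 47 mm behind the grasp point.
Start: joints at [-0.991, 0.359, 0.012, 0, -1.224, -0.288], TCP at [0.194, -0.646, 0.227] pointing down, gripper open.
Joint ranges: [-3.07, 3.07], [-1.43, 2.12], [-1.02, 1.25], [-3.03, 1.67], [-3.05, -0], [-3.03, 3.03]. Speed limits (rad/s): [2.39, 2.39, 3.01, 3.14, 3.14, 3.14].

### API

Orientations are given as [roll, pitch, yaw] about the fixed x, y, z axes, in that order (R = Rz(yaw) Ry(pitch) Rx(roll)).
In Python, from station import get_state, cams, arm, nets gives the robot as it stands.
- The arm moves only by the shell command python3 -m creep 'ROWS' [FORCE]. ROWS is a JSON object of lists of equal length, an entry for each row: "translation": the shift along the world's x, y, z in mm, a list of three; "spin": the turn about the world's z in rad; "gripper": the opening, from 0 (shut) to 1 (fully open). In form: {"translation": [[dx, dy, dz], ...], "spin": [spin, ...], "gripper": [gripper, ...]}. A call has 1 to 8 rows; each row shifts and turns the commanded pose from where the row before left it; what a row does not reach is not made up. A row lasts 1/10 s, in which the tool goes at most 50 mm and 8.59 degrees, less where a joint would pass 70% of its speed; a pose out of reach is approached as far as the arm can. A call is refused whole if a number of a shift passes 50 or a number of a turn 0.15, either way. A call with a gripper value outside its range is refused whole. The fingers move at their own pace and stop on an object; FORCE is the grip in N (left out, the last holds). Time passes only in rows, so rows that do not move let the fingers close. It gives the time, the measured TCP pose, the force, the opening and the grip force at its end, in the units of the state.
- get_state(): the state, without advancing time (a new reading comes with each control period).
- cams.grab_frame(name): name is "side" or "top"; returns a dict with "img" (420x560x3 uint8, red, green, blue), "mtx" (3x3 intrinsics, pixels), "R" (3x3) and "t" (3): a world point X has camera coordinates R X + t. Camera axes: x right, y down, z forward; pixel columns grow to the right and rows downward; lengths in m; the calibration is good to about 2 mm. A picture is of the moment at which its call begins. There is no depth.
- arm.job_done(): hands the job in; it is judged then, once.
Trained networks look in the newest picture that a camera, given by its name, has taken for a name from the list of things; names that differ only in an ending like _2 or _b are one class to them, and where a whole thing is asked for, a point or a joint stands for the part that bears it (a point fixed in the world has none). Each returns a list of dicts, best first, with "confidence" (0 to 1); they miss things now and then, are a little off and sometimes report something else, mostly with a low value. They report only what shows in the picture. A call takes as long as a camera call. They do not tell look-alikes from the thing itself.
- nets.search_frame(camera, label): "centre" ([x, y, z] in m, in world coordinates, good to about 4 mm: the middle of the surface that is visible of it).
- nets.pinpoint(camera, label): "centre" ([x, y, z] in m, in world coordinates, good to about 4 mm: a listed point, or the origin of a listed thing).
The state is a dict: "t": time; "q": joint angles; "qd": joint speeds; "joint_efforts": joint torques, N m; "eef_pos": TCP position; "ee_rot": TCP orientation; "force": force on the tool from outside, world axes, zero at the start; "moment": the same for the moment, N m; "width": finger opening in m; "gripper_force": force on a finger pad.
Only numpy, scipy, OpenCV 4.12 (cv2) and the standard library are available. Lean on these libraries where they do the work, as an engineer would, in place of code of your own. Each camera call takes 0.05 s, during which the arm holds its last target. There are 200 camera calls.

## Working session

There is one attempt and no reset: what is moved stays moved. The work goes in short steps, Python scripts to look and compute and a shell command to move; the robot and the scene stay as the last step left them, time stands still between calls to the robot, and variables do not carry over. Pictures are saved under pics/ and viewed, at most 10 in all, crops included, and the job is handed in when it is done.

```bash
mkdir -p pics
cat > h.py <<'E'
import numpy as np, cv2
from station import get_state, cams, arm, nets
def snap(c,fn):
    f=cams.grab_frame(c); cv2.imwrite('pics/'+fn,f['img'][:,:,::-1]); return f
def proj(f,X):
    p=f['mtx']@(f['R']@np.array(X,float)+f['t']); return p[:2]/p[2]
def ray(f,u,v,z):  # pixel -> world at height z
    d=f['R'].T@np.linalg.inv(f['mtx'])@[u,v,1]; c=-f['R'].T@f['t']
    return c+d*(z-c[2])/d[2]
E
python3 - <<'E'
from h import *
np.set_printoptions(precision=3,suppress=True)
F={c:snap(c,c+'0.png') for c in('top','side')}
for c,f in F.items():
    print(c,'cam at',-f['R'].T@f['t'])
    for n in ['cup','cup_rim','tray','tray_floor','tray_grip','dock','ink_black','ink_red','jigger']:
        for r in nets.pinpoint(c,n): print(c,n,np.array(r['centre']),round(r['confidence'],2),proj(f,r['centre']).round())
print(get_state())
E
```

```text
top cam at [0.529 0.068 1.079]
top cup [ 0.465  0.465 -0.003] 0.89 [142. 272.]
top cup [0.461 0.287 0.   ] 0.75 [207. 273.]
top cup [ 0.596  0.352 -0.001] 0.71 [184. 224.]
top cup_rim [0.599 0.354 0.092] 0.8 [174. 220.]
top cup_rim [0.459 0.458 0.09 ] 0.57 [131. 276.]
top tray [ 0.518 -0.012 -0.   ] 0.84 [317. 252.]
top tray [0.804 0.093 0.001] 0.28 [278. 150.]
top tray_grip [0.525 0.078 0.036] 0.91 [284. 250.]
top tray_grip [ 0.516 -0.01  -0.001] 0.72 [316. 253.]
top ink_black [ 0.735  0.321 -0.002] 0.8 [196. 174.]
top jigger [ 0.751 -0.135 -0.   ] 0.57 [360. 168.]
side cam at [0.506 0.931 0.966]
side cup [ 0.469  0.461 -0.002] 0.93 [317. 383.]
side cup [0.46  0.288 0.   ] 0.9 [324. 309.]
side cup [0.601 0.351 0.   ] 0.62 [258. 328.]
side cup_rim [0.471 0.46  0.091] 0.93 [319. 359.]
side cup_rim [0.601 0.352 0.091] 0.91 [257. 305.]
side cup_rim [0.463 0.286 0.09 ] 0.8 [326. 284.]
side tray [ 0.519 -0.011  0.002] 0.59 [305. 211.]
side tray_floor [ 0.518 -0.034  0.005] 0.73 [306. 204.]
side tray_grip [0.527 0.08  0.038] 0.6 [300. 227.]
side dock [0.463 0.287 0.002] 0.52 [323. 308.]
side ink_black [ 0.74   0.324 -0.002] 0.71 [197. 313.]
side ink_red [0.805 0.086 0.001] 0.64 [191. 231.]
side jigger [ 0.755 -0.136 -0.002] 0.59 [225. 175.]
{'t': 1.0, 'q': array([-0.991,  0.359,  0.012,  0.   , -1.224, -0.288]), 'qd': array([-0.001,  0.001,  0.001, -0.002, -0.001, -0.   ]), 'joint_efforts': array([  0.001, -58.24 ,  29.33 ,   7.002,   0.012,  -0.   ]), 'eef_pos': array([ 0.194, -0.646,  0.227]), 'ee_rot': array([ 3.142, -0.   , -2.85 ]), 'force': array([0.37 , 0.043, 0.45 ]), 'moment': array([ 0.026,  0.004, -0.012]), 'gripper_force': 0.0, 'width': 0.08741821483808702}
```

View pics/top0.png

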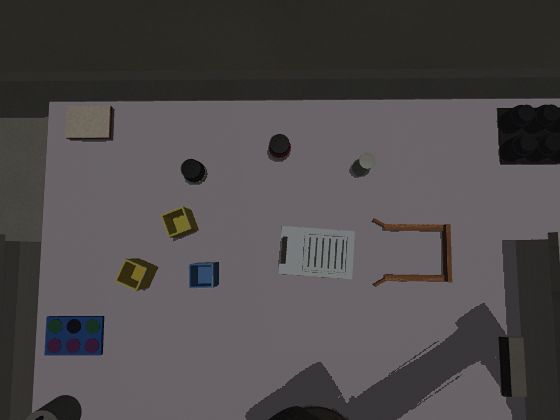

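View pics/side0.png

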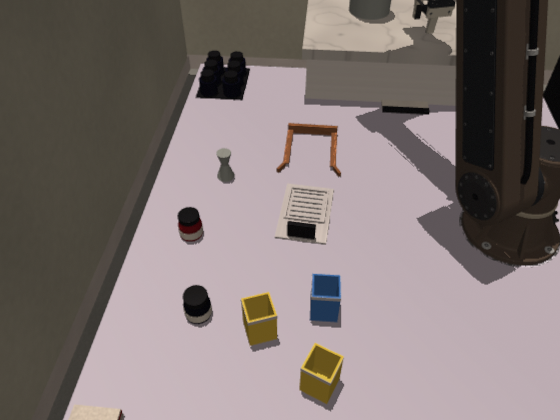

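Top picture: blue cup at (204,275), tray at (317,252) with grip at its left end, dock at (415,252) with mouth to the left (+y), black jar (193,171), red jar (280,147), jigger (364,163). Candidates for the cup: blue (204,275), yellow (178,222), yellow (136,274); also the blue palette (75,335). I choose the blue one and check it in a close crop.

Run:
```python
from h import *
np.set_printoptions(precision=4,suppress=True)
f=cams.grab_frame('top'); im=f['img'].astype(int); np.save('top_f.npy',f,allow_pickle=True)
print(f['mtx'][0,0])
a=cv2.resize(f['img'][250:300,180:235],None,fx=8,fy=8,interpolation=cv2.INTER_CUBIC)
b=cv2.resize(f['img'][210:300,270:460],None,fx=4.1,fy=4.1,interpolation=cv2.INTER_CUBIC)
b=b[:,:780]
o=np.zeros((400+0,780,3),np.uint8); cv2.imwrite('pics/cupcrop.png',a[:,:,::-1]); cv2.imwrite('pics/dockcrop.png',cv2.convertScaleAbs(b,alpha=1.4)[:,:,::-1])
def rect(m,z,name):
    n,l,s,c=cv2.connectedComponentsWithStats(m.astype(np.uint8)); 
    for k in sorted(range(1,n),key=lambda k:-s[k,4])[:3]:
        if s[k,4]<15: continue
        p=np.argwhere(l==k)[:,::-1]; W=np.array([ray(f,u,v,z)[:2] for u,v in p])
        r=cv2.minAreaRect((W*1000).astype(np.float32)); print(name,s[k,4],'c',r[0],'wh',r[1],'ang',r[2])
R,G,B=im[...,0],im[...,1],im[...,2]
m=(B-R>40); m[:,:110]=0; rect(m,.09,'cup blue')
m=(R-B>40)&(np.arange(560)>360); rect(m,.014,'dock')
m=(G-R>=1)&(np.arange(560)>270)&(np.arange(560)<362); m[:215]=0;m[290:]=0; rect(m,.006,'tray')
m=(R<70)&(G<70)&(np.arange(560)>270)&(np.arange(560)<300); m[:215]=0;m[290:]=0; rect(m,.051,'grip')
```

```text
392.90898646618257
cup blue 322 c (461.66680908203125, 285.043701171875) wh (58.086181640625, 56.73037338256836) ang 89.95942687988281
dock 368 c (449.4888610839844, -254.8743896484375) wh (24.496356964111328, 185.6106414794922) ang 4.16939640045166
dock 341 c (586.9178466796875, -257.81829833984375) wh (184.4608154296875, 24.83253288269043) ang 84.6350326538086
dock 223 c (515.973388671875, -364.6357421875) wh (10.482996940612793, 149.4878387451172) ang 89.48998260498047
tray 3219 c (518.3416748046875, -10.011466979980469) wh (199.4519805908203, 129.85928344726562) ang 85.40298461914062
grip 181 c (525.659912109375, 80.69758605957031) wh (18.544719696044922, 70.13053894042969) ang 85.08501434326172
```

View pics/cupcrop.png

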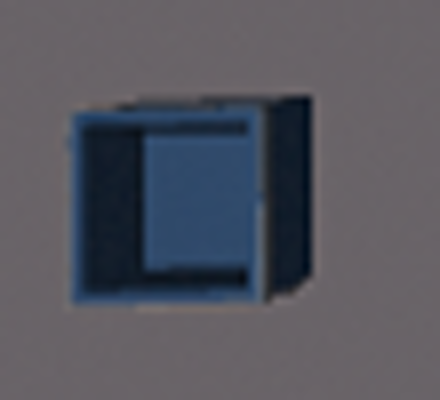

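View pics/dockcrop.png

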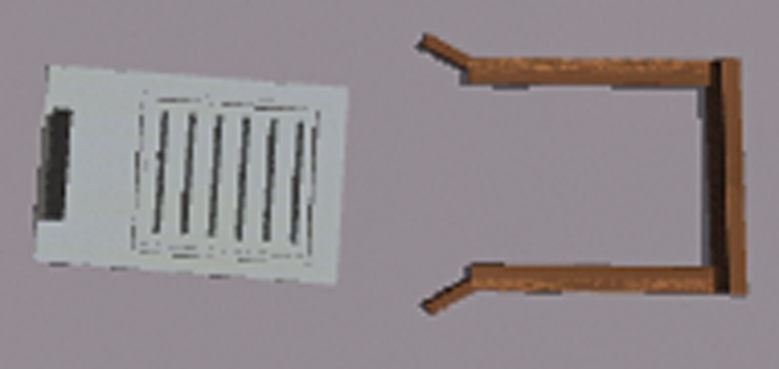

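Crop: the blue cup with pale mouth edge, sides parallel to the image axes; that is the one. The second crop shows the tray yawed about 4.6° relative to the dock, grip to the left, dock mouth facing it. I'll topple the cup toward -y, then grip it near its closed end so the mouth swings down.

```bash
python3 -m creep '{"translation":[[31,25,0],[31,25,0],[31,25,0],[31,25,0],[31,25,0],[31,25,0],[31,25,0],[31,25,0]],"spin":[0.08,0.08,0.08,0.08,0.08,0.08,0.08,0.08],"gripper":[0,0,0,0,0,0,0,0]}' 10
python3 -m creep '{"translation":[[0,40,0],[0,40,0],[0,40,0],[0,40,0],[0,40,0],[0,40,0],[0,40,0],[0,40,0]],"spin":[0.08,0.08,0.08,0.08,0.08,0.08,0.08,0.08],"gripper":[0,0,0,0,0,0,0,0]}'
python3 -m creep '{"translation":[[0,40,0],[0,40,0],[0,40,0],[0,40,0],[0,40,0],[0,40,0],[0,40,0],[0,40,0]],"spin":[0,0,0,0,0,0,0,0],"gripper":[0,0,0,0,0,0,0,0]}'
python3 -m creep '{"translation":[[5,40,0],[5,40,0],[5,40,0],[5,40,0],[0,0,0]],"spin":[0,0,0,0,0],"gripper":[0,0,0,0,0]}'
```

```text
t: 1.85
eef_pos: [0.4433, -0.4453, 0.2268]
ee_rot: [-3.141, 0.0, -2.206]
force: [0.4, 0.6, -0.3]
width: 0.0295
gripper_force: 0.0
t: 2.65
eef_pos: [0.4419, -0.125, 0.2269]
ee_rot: [-3.141, 0.0, -1.567]
force: [0.4, -0.0, 0.3]
width: 0.0005
gripper_force: 0.0
t: 3.45
eef_pos: [0.4418, 0.1953, 0.227]
ee_rot: [-3.141, 0.001, -1.569]
force: [1.1, 0.7, -0.0]
width: 0.0006
gripper_force: 0.0
t: 3.95
eef_pos: [0.4626, 0.3576, 0.2257]
ee_rot: [-3.141, -0.0, -1.567]
force: [-0.5, -1.3, -1.6]
width: 0.0004
gripper_force: 0.0
```

Run:
```python
from h import *
np.set_printoptions(precision=4,suppress=True)
f=np.load('top_f.npy',allow_pickle=True).item(); im=f['img'].astype(int)
R,B=im[...,0],im[...,2]; m=(R-B>30)
# inner rail lip edges & outer edges per column, at z=.014
for lo,hi,nm in((222,240,'hi'),(268,285,'lo')):
    P=[];Q=[]
    for u in range(390,435):
        v=np.where(m[lo:hi,u])[0]+lo
        if len(v): P.append(ray(f,u,v.min()-.5,.014)[:2]); Q.append(ray(f,u,v.max()+.5,.014)[:2])
    for n2,A in(('up',P),('dn',Q)):
        A=np.array(A); k=np.polyfit(A[:,1],A[:,0],1); print(nm,n2,k,'x at y=-.25',np.polyval(k,-.25))
# end stop columns
for v in range(228,281,6):
    u=np.where(m[v,434:460])[0]+434
    print(v,u.min() if len(u) else None,u.max() if len(u) else None, im[v,440:455,0])
```

```text
hi up [0.0129 0.5979] x at y=-.25 0.5946742992486979
hi dn [0.0318 0.5864] x at y=-.25 0.5784337880914789
lo up [0.001  0.4588] x at y=-.25 0.4585159631038399
lo dn [0.0009 0.4429] x at y=-.25 0.44267904470042463
228 434 449 [ 79  78  81  43  29  24  90  85  83  83  90 105 106 106 105]
234 446 450 [ 62  58  30  29  28  27  64  82  82  81  85 105 106 105 105]
240 447 450 [110  65  34  28  27  25  37  81  81  80  82 105 106 106 105]
246 447 450 [109  63  45  29  28  28  27  79  78  77  77 103 105 105 105]
252 447 450 [109  63  43  28  27  27  20  82  78  75  75  90 105 106 105]
258 447 450 [109  62  50  29  23  26  22  96  84  83  81  87 104 106 105]
264 447 451 [109  63  57  30  26  26  23  84  84  82  81  84 104 106 104]
270 447 451 [110  63  57  33  27  28  26  55  82  81  81  89 105 105 105]
276 434 451 [ 77  78  79  81  46  33  29  31  82  82  80  86 105 106 105]
```

```bash
python3 -m creep '{"translation":[[0,0,-40],[0,0,-40],[0,0,-40],[0,0,-28],[0,-10,0],[0,-10,0],[0,-10,0],[0,-8,0]],"spin":[0,0,0,0,0,0,0,0],"gripper":[0,0,0,0,0,0,0,0]}'
python3 -m creep '{"translation":[[0,-8,0],[0,-8,0],[0,-8,0],[0,-8,0],[0,-8,0],[0,-6,0]],"spin":[0,0,0,0,0,0],"gripper":[0,0,0,0,0,0]}'
python3 - <<'E'
from h import *
f=snap('side','s1.png'); cv2.imwrite('pics/s1c.png',cv2.resize(f['img'][200:420,180:440],None,fx=2.5,fy=2.5)[:,:,::-1])
E
```

```text
t: 4.75
eef_pos: [0.4631, 0.3155, 0.0806]
ee_rot: [-3.139, 0.003, -1.57]
force: [0.9, 1.4, 1.5]
width: 0.0009
gripper_force: 0.6
t: 5.35
eef_pos: [0.4618, 0.2685, 0.0783]
ee_rot: [3.141, -0.001, -1.57]
force: [-0.4, 0.4, -0.4]
width: 0.0007
gripper_force: 0.0
```

View pics/s1c.png

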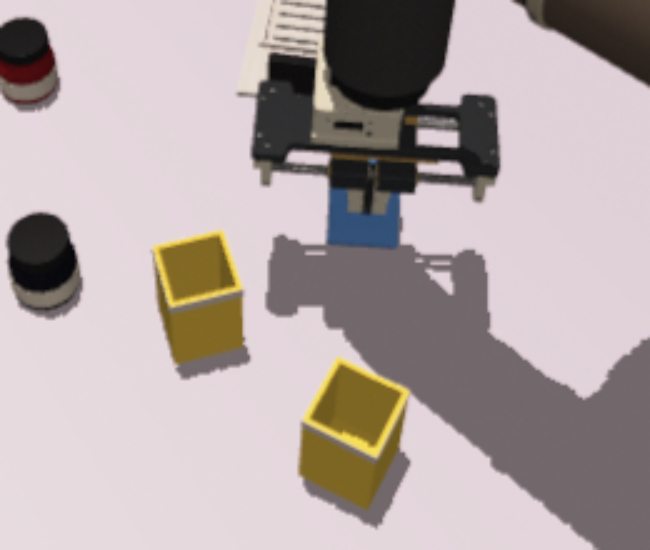

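The cup (lower edge at about pixel (326,299)) is partly hidden by the hand; I raise the hand and measure.

```bash
python3 -m creep '{"translation":[[0,20,40],[0,30,40],[0,40,40],[0,40,20],[0,40,0],[0,0,0]],"spin":[0,0,0,0,0,0],"gripper":[1,1,1,1,1,1]}'
cat >> h.py <<'E'
def blue(f,z):
    im=f['img'].astype(int); m=((im[...,2]-im[...,0]>25)&(im[...,2]>45)).astype(np.uint8); m[:,:110]=0
    m[300:,:]=0 if f['R'][2,2]<-.9 else m[300:,:]
    n,l,s,c=cv2.connectedComponentsWithStats(m); k=1+np.argmax(s[1:,4]); p=np.argwhere(l==k)[:,::-1]
    W=np.array([ray(f,u,v,z)[:2] for u,v in p]); r=cv2.minAreaRect((W*1000).astype(np.float32))
    return s[k],r
E
python3 - <<'E'
from h import *
f=snap('top','t2.png'); print(blue(f,.06)); g=snap('side','s2.png'); print(blue(g,.06))
a=cv2.resize(f['img'][220:310,150:300],(600,360),interpolation=cv2.INTER_CUBIC)
cv2.imwrite('pics/t2c.png',a[:,:,::-1])
for c in('top','side'):
  for n in('cup','cup_rim'):print(c,n,[(np.round(r['centre'],3),round(r['confidence'],2)) for r in nets.pinpoint(c,n)])
E
```

```text
t: 6.0
eef_pos: [0.462, 0.439, 0.2136]
ee_rot: [-3.141, 0.001, -1.567]
force: [-0.3, -0.8, -0.8]
width: 0.0428
gripper_force: 0.0
(array([216, 262,  32,  25, 742], dtype=int32), ((464.4418029785156, 211.03468322753906), (60.64857864379883, 79.99882507324219), 1.8389281034469604))
(array([317, 294,  20,   4,  56], dtype=int32), ((459.0191650390625, 293.1617736816406), (40.5106086730957, 7.118422985076904), 0.15461626648902893))
top cup [(array([0.465, 0.249, 0.03 ]), 0.76), (array([ 0.467,  0.464, -0.   ]), 0.76), (array([ 0.598,  0.352, -0.003]), 0.55), (array([0.524, 0.075, 0.036]), 0.49)]
top cup_rim [(array([0.598, 0.352, 0.092]), 0.96), (array([0.47, 0.16, 0.03]), 0.93), (array([0.464, 0.462, 0.09 ]), 0.55)]
side cup [(array([ 0.467,  0.465, -0.001]), 0.82), (array([0.603, 0.349, 0.002]), 0.68), (array([0.461, 0.253, 0.034]), 0.54), (array([ 0.523, -0.011,  0.003]), 0.32)]
side cup_rim [(array([0.469, 0.46 , 0.094]), 0.91), (array([0.603, 0.354, 0.087]), 0.71)]
```

View pics/t2c.png

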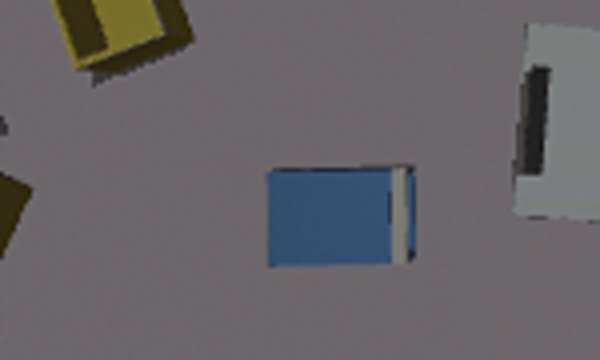

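The cup lies on its side, closed end at pixel column ~217 (y≈0.251), mouth toward the tray (y≈0.161). I grasp it near the closed end.

```bash
python3 -m creep '{"translation":[[0,-40,0],[0,-40,0],[0,-40,0],[0,-40,0],[2,-41,-20],[0,0,-40],[0,0,-40],[0,0,-30]],"spin":[0,0,0,0,0,0,0,0],"gripper":[1,1,1,1,1,1,1,1]}'
python3 -m creep '{"translation":[[0,0,-30],[0,0,-30],[0,0,-10],[0,0,0]],"spin":[0,0,0,0],"gripper":[1,1,1,1]}'
```

```text
t: 7.1
eef_pos: [0.4636, 0.2321, 0.0826]
ee_rot: [3.141, 0.0, -1.572]
force: [0.2, -0.3, -0.8]
width: 0.0875
gripper_force: 0.0
t: 7.5
eef_pos: [0.4636, 0.2327, 0.0131]
ee_rot: [3.14, -0.002, -1.57]
force: [0.2, -0.1, 0.1]
width: 0.0879
gripper_force: 0.0
```

```bash
python3 -m creep '{"translation":[[0,5,-2],[0,0,0],[0,0,0],[0,0,0],[0,0,0],[0,0,0],[0,0,0],[0,0,0]],"spin":[0,0,0,0,0,0,0,0],"gripper":[1,0,0,0,0,0,0,0]}' 4
python3 -m creep '{"translation":[[0,-10,15],[0,-10,15],[0,-10,15],[0,-5,15],[0,0,15],[0,0,15],[0,0,15],[0,0,15]],"spin":[0,0,0,0,0,0,0,0],"gripper":[0,0,0,0,0,0,0,0]}'
python3 - <<'E'
from h import *
f=snap('side','s3.png'); cv2.imwrite('pics/s3c.png',cv2.resize(f['img'][180:340,220:420],None,fx=3,fy=3)[:,:,::-1])
for n in('cup','cup_rim'):print(n,[(np.round(r['centre'],3),round(r['confidence'],2)) for r in nets.pinpoint('side',n)])
E
```

```text
t: 8.3
eef_pos: [0.4643, 0.2391, 0.0124]
ee_rot: [-3.141, 0.0, -1.57]
force: [-2.3, -0.3, 5.6]
width: 0.0598
gripper_force: 4.0
t: 9.1
eef_pos: [0.4637, 0.2036, 0.1322]
ee_rot: [3.141, -0.0, -1.57]
force: [-0.6, -0.1, -1.1]
width: 0.0599
gripper_force: 4.0
cup [(array([0.468, 0.463, 0.002]), 0.94), (array([0.462, 0.216, 0.152]), 0.86), (array([0.6  , 0.35 , 0.002]), 0.59)]
cup_rim [(array([0.47 , 0.463, 0.096]), 0.89), (array([0.6  , 0.352, 0.091]), 0.76)]
```

View pics/s3c.png

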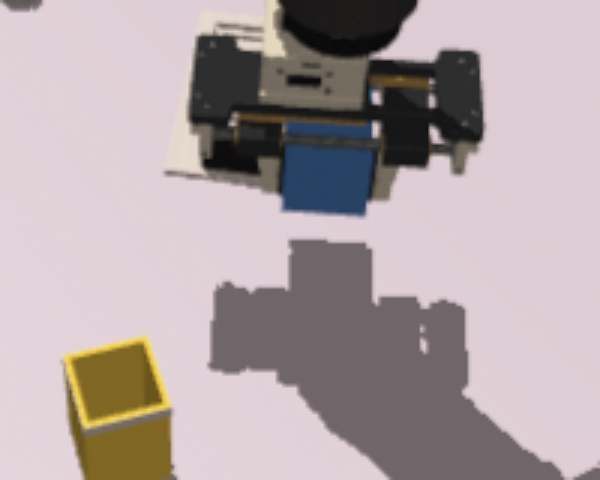

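The cup is held level, not swung: blue closed end faces the camera at crop (325,170). I lower the grip to 3 N and shake vertically.

```bash
python3 -m creep '{"translation":[[0,0,0],[0,0,0],[0,0,40],[0,0,40],[0,0,-40],[0,0,40],[0,0,-40],[0,0,0]],"spin":[0,0,0,0,0,0,0,0],"gripper":[0,0,0,0,0,0,0,0]}' 3
cat > c.py <<'E'
from h import *
s=get_state(); p=s['eef_pos']; f=cams.grab_frame('side'); g=cams.grab_frame('top'); print(p.round(4),s['force'].round(2))
for c in('side','top'):
  for n in('cup','cup_rim'):
    for r in nets.pinpoint(c,n):
      q=np.array(r['centre'])
      if np.linalg.norm(q-p-[0,0,.019])<.12: print(c,n,q.round(3),round(r['confidence'],2))
E
python3 c.py
```

```text
t: 10.05
eef_pos: [0.4617, 0.2023, 0.168]
ee_rot: [3.136, -0.004, -1.571]
force: [-0.3, -0.5, -2.5]
width: 0.06
gripper_force: 3.0
[0.4617 0.2023 0.168 ] [-0.31 -0.51 -2.52]
side cup [0.461 0.215 0.182] 0.95
side cup_rim [0.464 0.182 0.101] 0.85
top cup_rim [0.467 0.18  0.101] 0.83
```

It swung to about 68°. A few more shakes.

```bash
python3 -m creep '{"translation":[[0,0,40],[0,0,-40],[0,0,40],[0,0,-40],[0,0,40],[0,0,-40],[0,0,0],[0,0,0]],"spin":[0,0,0,0,0,0,0,0],"gripper":[0,0,0,0,0,0,0,0]}' 3
python3 c.py
```

```text
t: 11.15
eef_pos: [0.4643, 0.2038, 0.1727]
ee_rot: [-3.142, -0.001, -1.57]
force: [-0.1, -0.7, 0.2]
width: 0.0038
gripper_force: 0.0
[0.4643 0.2038 0.1727] [-0.13 -0.69  0.24]
```

It slipped out; look where it went.

```bash
python3 -m creep '{"translation":[[0,40,0],[0,40,0],[0,40,0],[0,40,0],[0,40,0],[0,0,0]],"spin":[0,0,0,0,0,0],"gripper":[1,1,1,1,1,1]}'
python3 - <<'E'
from h import *
f=snap('top','t4.png'); print(blue(f,.06)); g=snap('side','s4.png')
a=cv2.resize(f['img'][200:310,150:350],(600,330),interpolation=cv2.INTER_CUBIC)
b=cv2.resize(g['img'][180:340,200:400],(325,260))
o=np.zeros((590,600,3),np.uint8); o[:330]=a; o[330:,:325]=b
cv2.imwrite('pics/t4c.png',o[:,:,::-1])
for c in('top','side'):
  for n in('cup','cup_rim'):print(c,n,[(np.round(r['centre'],3),round(r['confidence'],2)) for r in nets.pinpoint(c,n)])
E
```

```text
t: 12.05
eef_pos: [0.4643, 0.4082, 0.1716]
ee_rot: [-3.141, 0.001, -1.567]
force: [-0.8, -1.0, -0.9]
width: 0.0426
gripper_force: 0.0
(array([228, 249,  37,  38, 750], dtype=int32), ((481.1312561035156, 174.66305541992188), (79.76951599121094, 61.740753173828125), 43.13551330566406))
top cup [(array([0.597, 0.353, 0.   ]), 0.97), (array([0.512, 0.203, 0.03 ]), 0.6), (array([ 0.466,  0.464, -0.001]), 0.53), (array([0.524, 0.076, 0.039]), 0.51), (array([ 0.516, -0.012, -0.004]), 0.23)]
top cup_rim [(array([0.598, 0.351, 0.093]), 0.9), (array([0.461, 0.457, 0.089]), 0.79), (array([0.447, 0.139, 0.029]), 0.6)]
side cup [(array([0.601, 0.349, 0.002]), 0.68), (array([ 0.467,  0.461, -0.   ]), 0.61), (array([0.509, 0.208, 0.028]), 0.43)]
side cup_rim [(array([0.602, 0.351, 0.09 ]), 0.95), (array([0.467, 0.461, 0.093]), 0.85)]
```

View pics/t4c.png

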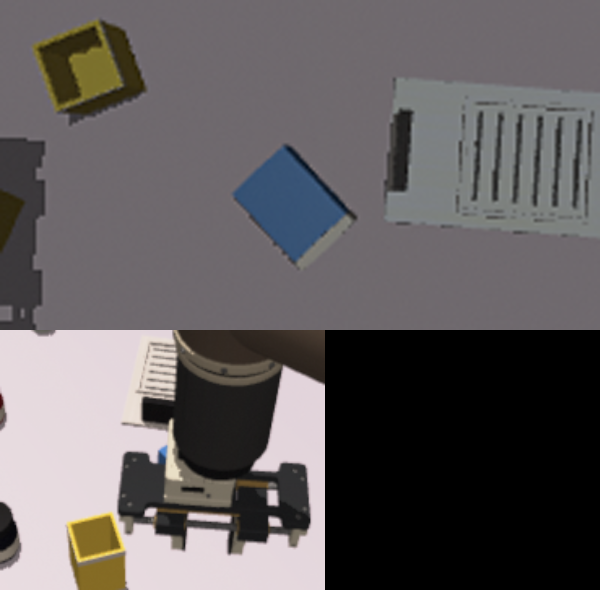

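The cup lies on its side at 45°: closed end corner region near crop (260,170), white mouth near (330,240), close to the tray but clear of it. Regrasp near the closed end, repeat with one shake only, then tighten.

```bash
python3 -m creep '{"translation":[[4.5,-27,0],[4.5,-27,0],[4.5,-27,0],[4.5,-27,0],[4.5,-27,0],[4.5,-27,0],[4.5,-27,0],[4.5,-27,0]],"spin":[-0.1025,-0.1025,-0.1025,-0.1025,-0.1025,-0.1025,-0.1025,-0.1025],"gripper":[1,1,1,1,1,1,1,1]}'
python3 -m creep '{"translation":[[0,0,0],[0,0,-40],[0,0,-40],[0,0,-30],[0,0,-30],[0,0,-18],[0,0,0],[0,0,0]],"spin":[0,0,0,0,0,0,0,0],"gripper":[1,1,1,1,1,1,1,1]}'
```

```text
t: 13.15
eef_pos: [0.5001, 0.1859, 0.1725]
ee_rot: [-3.142, 0.001, -2.395]
force: [0.3, -0.2, 0.2]
width: 0.0875
gripper_force: 0.0
t: 13.95
eef_pos: [0.5004, 0.1879, 0.0145]
ee_rot: [-3.141, 0.0, -2.389]
force: [-0.2, 0.1, 0.5]
width: 0.0876
gripper_force: 0.0
```

```bash
python3 -m creep '{"translation":[[2,4,-3],[0,0,0],[0,0,0],[0,0,0],[0,0,0],[0,0,0],[0,0,0],[0,0,0]],"spin":[0,0,0,0,0,0,0,0],"gripper":[1,0,0,0,0,0,0,0]}' 3
python3 -m creep '{"translation":[[0,0,25],[0,0,25],[0,0,25],[0,0,25],[0,0,20],[0,0,0],[0,0,0]],"spin":[0,0,0,0,0,0,0],"gripper":[0,0,0,0,0,0,0]}' 3
python3 c.py
```

```text
t: 14.75
eef_pos: [0.5023, 0.1922, 0.0112]
ee_rot: [-3.142, 0.001, -2.39]
force: [-2.7, 1.8, 4.5]
width: 0.0607
gripper_force: 3.0
t: 15.45
eef_pos: [0.5017, 0.1917, 0.1305]
ee_rot: [3.141, -0.0, -2.39]
force: [0.2, -0.4, -1.4]
width: 0.0598
gripper_force: 3.0
[0.5017 0.1917 0.1305] [ 0.19 -0.45 -1.4 ]
side cup [0.512 0.202 0.149] 0.96
side cup_rim [0.445 0.14  0.132] 0.89
top cup_rim [0.451 0.137 0.13 ] 0.91
```

```bash
python3 -m creep '{"translation":[[0,0,40],[0,0,-20],[0,0,0],[0,0,0]],"spin":[0,0,0,0],"gripper":[0,0,0,0]}' 3
python3 c.py
```

```text
t: 16.15
eef_pos: [0.5015, 0.1914, 0.1501]
ee_rot: [3.141, -0.002, -2.39]
force: [-0.4, -0.8, -1.1]
width: 0.0599
gripper_force: 3.0
[0.5015 0.1914 0.1501] [-0.36 -0.79 -1.1 ]
side cup [0.51  0.202 0.166] 0.74
top cup_rim [0.462 0.149 0.122] 0.8
```

```bash
python3 -m creep '{"translation":[[0,0,40],[0,0,-40],[0,0,0],[0,0,40],[0,0,-40],[0,0,0]],"spin":[0,0,0,0,0,0],"gripper":[0,0,0,0,0,0]}' 3
python3 c.py
```

```text
t: 17.05
eef_pos: [0.5001, 0.1908, 0.1487]
ee_rot: [3.14, -0.005, -2.391]
force: [-1.3, -0.6, -3.1]
width: 0.0601
gripper_force: 3.0
[0.5001 0.1908 0.1487] [-1.29 -0.57 -3.06]
side cup [0.506 0.203 0.168] 0.64
side cup_rim [0.473 0.164 0.091] 0.75
top cup_rim [0.479 0.162 0.093] 0.83
```

```bash
python3 -m creep '{"translation":[[0,0,40],[0,0,-40],[0,0,0]],"spin":[0,0,0],"gripper":[0,0,0]}' 3
python3 -m creep '{"translation":[[0,0,0],[0,0,0]],"spin":[0,0],"gripper":[0,0]}' 6
python3 c.py
```

```text
t: 17.65
eef_pos: [0.5004, 0.191, 0.1489]
ee_rot: [3.14, -0.004, -2.391]
force: [-0.4, -0.8, -3.0]
width: 0.0599
gripper_force: 3.0
t: 17.85
eef_pos: [0.5027, 0.1921, 0.1521]
ee_rot: [-3.141, 0.001, -2.389]
force: [0.3, -0.6, -1.0]
width: 0.0598
gripper_force: 6.0
[0.5027 0.1921 0.1521] [ 0.29 -0.57 -0.95]
side cup [0.509 0.201 0.164] 0.58
side cup_rim [0.478 0.172 0.088] 0.66
top cup_rim [0.485 0.165 0.088] 0.83
```

Tilt is now ~27° from mouth-down. I set it down until the mouth edge touches, watching the force.

```bash
python3 -m creep '{"translation":[[3,4,-14],[3,4,-14],[3,4,-14],[3,4,-10],[0,0,-7],[0,0,-5],[0,0,-4],[0,0,0]],"spin":[0,0,0,0,0,0,0,0],"gripper":[0,0,0,0,0,0,0,0]}' 6
python3 -m creep '{"translation":[[0,0,-3],[0,0,-3],[0,0,0]],"spin":[0,0,0],"gripper":[0,0,0]}'
python3 c.py
```

```text
t: 18.95
eef_pos: [0.5139, 0.2077, 0.0825]
ee_rot: [3.142, -0.001, -2.39]
force: [-0.2, 1.0, -1.8]
width: 0.0596
gripper_force: 6.0
t: 19.25
eef_pos: [0.515, 0.2085, 0.0778]
ee_rot: [-3.141, 0.002, -2.389]
force: [-0.2, 0.2, 3.0]
width: 0.0601
gripper_force: 6.0
[0.515  0.2085 0.0778] [-0.24  0.19  2.99]
side cup [0.522 0.218 0.093] 0.98
side cup_rim [0.492 0.185 0.017] 0.65
top cup_rim [0.494 0.185 0.014] 0.56
```

Contact. Now drag toward the mouth side with a light grip so that it rights itself.

```bash
python3 -m creep '{"translation":[[0,0,0],[-5,-5,0],[-5,-5,0],[-5,-5,0],[-5,-5,-1],[-5,-5,-1],[0,0,0]],"spin":[0,0,0,0,0,0,0],"gripper":[0,0,0,0,0,0,0]}' 3
python3 c.py
```

```text
t: 20.25
eef_pos: [0.488, 0.1818, 0.0746]
ee_rot: [3.141, -0.001, -2.39]
force: [-0.4, 0.1, -1.7]
width: 0.06
gripper_force: 3.0
[0.488  0.1818 0.0746] [-0.41  0.13 -1.67]
side cup [0.495 0.191 0.097] 0.83
```

```bash
python3 -m creep '{"translation":[[0,0,-4],[0,0,-4],[-3,-3,0],[-4,-4,0],[-4,-4,0],[-4,-4,0],[0,0,0]],"spin":[0,0,0,0,0,0,0],"gripper":[0,0,0,0,0,0,0]}' 3
python3 c.py
python3 - <<'E'
from h import *
f=cams.grab_frame('side'); print(blue(f,.05)); cv2.imwrite('pics/s5c.png',cv2.resize(f['img'][170:330,240:400],(640,600))[:,:,::-1])
E
```

```text
t: 21.25
eef_pos: [0.4733, 0.1672, 0.0669]
ee_rot: [3.141, -0.0, -2.39]
force: [-0.4, 0.7, -1.7]
width: 0.0602
gripper_force: 3.0
[0.4733 0.1672 0.0669] [-0.43  0.72 -1.73]
side cup [0.475 0.173 0.094] 0.71
side cup_rim [0.471 0.162 0.008] 0.86
(array([303, 233,  36,  44, 817], dtype=int32), ((486.6510009765625, 174.2886199951172), (65.6962661743164, 119.69556427001953), 32.20412826538086))
```

View pics/s5c.png

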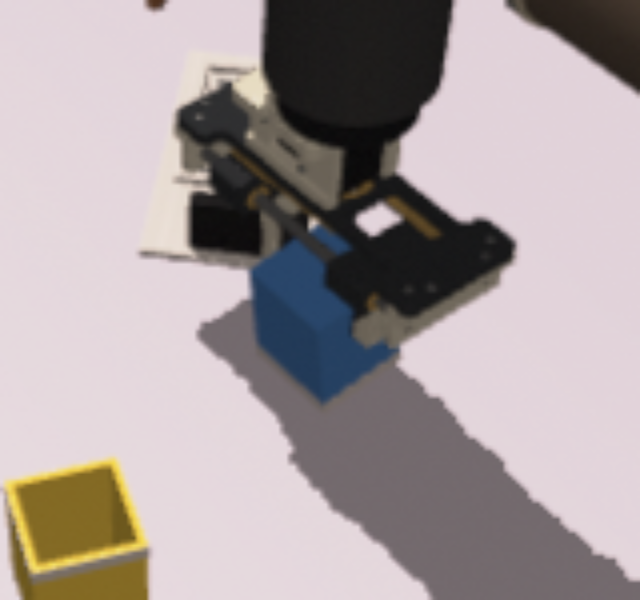

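The cup is nearly mouth-down (closed end up at crop (310,270)), tilt ≈8°. Lower the last few mm, release, then press nothing and measure.

```bash
python3 -m creep '{"translation":[[0,0,-3],[-2,-2,-3],[-2,-2,0],[0,0,0],[0,0,0],[0,0,0],[0,0,0],[0,0,0]],"spin":[0,0,0,0,0,0,0,0],"gripper":[0,0,0,0,1,1,1,1]}' 3
python3 c.py
python3 -m creep '{"translation":[[0,0,40],[0,0,40],[0,40,20],[0,40,0],[0,40,0],[0,40,0],[0,0,0]],"spin":[0,0,0,0,0,0,0],"gripper":[1,1,1,1,1,1,1]}'
python3 - <<'E'
from h import *
f=cams.grab_frame('top');print(blue(f,.09))
for c in('top','side'):
  if c=='side': cams.grab_frame('side')
  for n in('cup','cup_rim'):print(c,n,[(np.round(r['centre'],3),round(r['confidence'],2)) for r in nets.pinpoint(c,n)])
E
```

```text
t: 22.4
eef_pos: [0.4703, 0.164, 0.061]
ee_rot: [-3.142, 0.0, -2.39]
force: [0.3, -0.1, -0.1]
width: 0.0849
gripper_force: 0.0
[0.4703 0.164  0.061 ] [ 0.29 -0.12 -0.14]
side cup [0.466 0.16  0.092] 0.71
side cup_rim [0.469 0.16  0.001] 0.71
t: 23.4
eef_pos: [0.4704, 0.328, 0.1606]
ee_rot: [-3.142, 0.001, -2.387]
force: [-0.1, -0.9, -0.4]
width: 0.0879
gripper_force: 0.0
(array([234, 256,  33,  34, 615], dtype=int32), ((468.8963928222656, 160.05372619628906), (59.90756607055664, 62.66941833496094), 44.72092056274414))
top cup [(array([0.469, 0.162, 0.093]), 0.59), (array([0.597, 0.352, 0.   ]), 0.56)]
top cup_rim [(array([0.597, 0.354, 0.09 ]), 0.74), (array([ 0.471,  0.162, -0.003]), 0.61)]
side cup [(array([0.602, 0.346, 0.   ]), 0.69), (array([ 0.467,  0.463, -0.001]), 0.6)]
side cup_rim [(array([0.603, 0.353, 0.09 ]), 0.79), (array([0.469, 0.461, 0.093]), 0.75), (array([0.47 , 0.161, 0.004]), 0.74)]
```

The cup stands mouth-down at (0.4695, 0.1605). Regrasp firmly and carry it to the tray floor (0.5165, -0.0355).

```bash
python3 -m creep '{"translation":[[0,-42,0],[0,-42,0],[0,-42,0],[-1,-42,-15],[0,0,-30],[0,0,-35],[0,0,-35],[0,0,0]],"spin":[0,0,0,0,0,0,0,0],"gripper":[1,1,1,1,1,1,1,1]}' 12
python3 -m creep '{"translation":[[0,0,0],[0,0,0],[0,0,0],[0,0,0],[0,0,0],[0,0,0]],"spin":[0,0,0,0,0,0],"gripper":[0,0,0,0,0,0]}' 12
python3 -m creep '{"translation":[[0,0,15],[0,0,25],[0,0,25],[0,0,25],[0,0,10],[0,0,0]],"spin":[0,0,0,0,0,0],"gripper":[0,0,0,0,0,0]}'
```

```text
t: 24.5
eef_pos: [0.4666, 0.1531, 0.0427]
ee_rot: [3.141, -0.007, -2.392]
force: [0.1, -0.4, -0.3]
width: 0.0876
gripper_force: 0.0
t: 25.1
eef_pos: [0.4698, 0.1566, 0.0472]
ee_rot: [-3.141, 0.002, -2.389]
force: [-2.3, 0.6, 8.5]
width: 0.06
gripper_force: 12.0
t: 25.7
eef_pos: [0.4697, 0.1564, 0.1472]
ee_rot: [-3.141, 0.003, -2.39]
force: [-0.1, -0.4, -1.9]
width: 0.06
gripper_force: 12.0
```

```bash
python3 -m creep '{"translation":[[5.9,-24.3,0],[5.9,-24.3,0],[5.9,-24.3,0],[5.9,-24.3,0],[5.9,-24.3,0],[5.9,-24.3,0],[5.9,-24.3,0],[5.9,-24.3,0]],"spin":[0.0925,0.0925,0.0925,0.0925,0.0925,0.0925,0.0925,0.0925],"gripper":[0,0,0,0,0,0,0,0]}'
python3 -m creep '{"translation":[[0,0,0],[0,0,-20],[0,0,-20],[0,0,-15],[0,0,-10],[0,0,-10],[0,0,0]],"spin":[0,0,0,0,0,0,0],"gripper":[0,0,0,0,0,0,0]}'
python3 c.py
```

```text
t: 26.5
eef_pos: [0.5155, -0.0396, 0.1441]
ee_rot: [3.139, -0.001, -1.646]
force: [0.0, 1.2, -2.6]
width: 0.0599
gripper_force: 12.0
t: 27.2
eef_pos: [0.5154, -0.0385, 0.0694]
ee_rot: [3.139, -0.001, -1.65]
force: [-0.3, -0.3, -2.0]
width: 0.06
gripper_force: 12.0
[ 0.5154 -0.0385  0.0694] [-0.34 -0.31 -2.02]
side cup [ 0.514 -0.034  0.111] 0.71
side cup_rim [ 0.517 -0.038  0.022] 0.67
```

```bash
python3 -m creep '{"translation":[[0,0,-7],[0,0,-5],[0,0,-2],[0,0,-1],[0,0,0]],"spin":[0,0,0,0,0],"gripper":[0,0,0,0,0]}'
python3 -m creep '{"translation":[[0,0,-1],[0,0,-1],[0,0,0]],"spin":[0,0,0],"gripper":[0,0,0]}' 5
```

```text
t: 28.0
eef_pos: [0.5163, -0.0385, 0.0557]
ee_rot: [3.141, -0.0, -1.65]
force: [0.5, -0.6, -1.4]
width: 0.0602
gripper_force: 12.0
t: 28.3
eef_pos: [0.5163, -0.0385, 0.0539]
ee_rot: [3.142, 0.0, -1.65]
force: [0.0, -0.2, -1.6]
width: 0.0598
gripper_force: 5.0
```

```bash
python3 -m creep '{"translation":[[0,0,-1],[0,0,-1],[0,0,0],[0,0,0]],"spin":[0,0,0,0],"gripper":[0,0,0,0]}' 3
python3 -m creep '{"translation":[[0,0,0],[0,0,0],[0,0,0],[0,0,0],[0,0,0],[0,0,20],[0,0,40],[0,0,40]],"spin":[0,0,0,0,0,0,0,0],"gripper":[1,1,1,1,1,1,1,1]}'
python3 -m creep '{"translation":[[0,40,0],[0,40,0],[0,40,0],[0,40,0],[0,30,0],[0,0,0]],"spin":[0,0,0,0,0,0],"gripper":[1,1,1,1,1,1]}'
cat > m.py <<'E'
from h import *
np.set_printoptions(precision=4,suppress=True)
for c in('top','side'):
  f=cams.grab_frame(c)
  if c=='top':
    print('cup',blue(f,.096)[1]); im=f['img'].astype(int)
  for n in('cup','cup_rim','tray','tray_floor','tray_grip'):
    print(c,n,[(np.round(r['centre'],3),round(r['confidence'],2)) for r in nets.pinpoint(c,n) if r['centre'][1]<.15 and abs(r['centre'][0]-.52)<.1])
E
python3 m.py
```

```text
t: 28.7
eef_pos: [0.5165, -0.0385, 0.0522]
ee_rot: [-3.141, -0.0, -1.65]
force: [-1.2, -0.4, 4.0]
width: 0.0598
gripper_force: 3.0
t: 29.5
eef_pos: [0.5157, -0.0387, 0.1525]
ee_rot: [3.14, -0.001, -1.65]
force: [1.1, 0.9, 0.4]
width: 0.0877
gripper_force: 0.0
t: 30.1
eef_pos: [0.5166, 0.1547, 0.1519]
ee_rot: [-3.141, 0.0, -1.647]
force: [0.2, -0.5, 0.4]
width: 0.0875
gripper_force: 0.0
cup ((516.2367553710938, -36.74128723144531), (61.06869125366211, 60.43410110473633), 85.60490417480469)
top cup [(array([ 0.518, -0.038,  0.096]), 0.82)]
top cup_rim []
top tray [(array([ 0.518, -0.012,  0.001]), 0.78)]
top tray_floor [(array([ 0.517, -0.033,  0.009]), 0.93)]
top tray_grip [(array([0.523, 0.077, 0.037]), 0.88), (array([ 0.518, -0.009,  0.   ]), 0.18)]
side cup []
side cup_rim [(array([ 0.519, -0.036,  0.01 ]), 0.89)]
side tray [(array([ 0.517, -0.012,  0.001]), 0.94)]
side tray_floor [(array([ 0.518, -0.034,  0.006]), 0.62)]
side tray_grip [(array([0.527, 0.079, 0.035]), 0.93)]
```

Cup is flat and centred on the drain floor, released. Now compute the dock's stop position and go to the tray's grip.

```bash
python3 -m creep '{"translation":[[4,-40,0],[5,-38,0],[0,0,-40],[0,0,-40],[0,0,-30],[0,0,-20],[0,0,-5],[0,0,0]],"spin":[0,0,0,0,0,0,0,0],"gripper":[1,1,1,1,1,1,1,1]}'
python3 - <<'E'
from h import *
f=np.load('top_f.npy',allow_pickle=True).item()
for v in (236,252,270):
    r=f['img'][v,:,0].astype(float)
    a=next(u for u in range(438,446) if r[u]<85); ub=a-1+(r[a-1]-85)/(r[a-1]-r[a])   # floor -> face bottom (z 0)
    b=next(u for u in range(444,452) if r[u]>55); ut=b-1+(55-r[b-1])/(r[b]-r[b-1])
    e=next(u for u in range(449,456) if r[u]>93); uo=e-1+(93-r[e-1])/(r[e]-r[e-1])
    print(v,ub,ut,'y0',ray(f,ub,v,0)[:2],'ytop',ray(f,ut,v,.03)[:2],'outer',ray(f,uo,v,.03)[:2])
E
```

```text
t: 31.5
eef_pos: [0.5251, 0.0733, 0.0165]
ee_rot: [3.14, -0.001, -1.65]
force: [-0.6, -0.6, 0.3]
width: 0.0875
gripper_force: 0.0
236 439.51020408163265 446.1 y0 [ 0.5614855  -0.34759773] ytop [ 0.56054149 -0.35347407] outer [ 0.56051952 -0.36475859]
252 440.5217391304348 446.56451612903226 y0 [ 0.51803193 -0.34861742] ytop [ 0.51830548 -0.3529566 ] outer [ 0.5182865  -0.36516387]
270 440.531914893617 447.0 y0 [ 0.46955347 -0.34671221] ytop [ 0.47118092 -0.35215085] outer [ 0.47116847 -0.36329446]
```

```bash
python3 -m creep '{"translation":[[0,4,1],[0,0,0],[0,0,0],[0,0,0],[0,0,0],[0,0,0],[0,0,0]],"spin":[0,0,0,0,0,0,0],"gripper":[1,0,0,0,0,0,0]}' 20
python3 -m creep '{"translation":[[0,0,0],[-1,-2,0],[-1,-4,0],[-1,-4,0],[-1,-4,0],[-1,-4,0],[-1,-2,0],[0,0,0]],"spin":[0.01,0.015,0.015,0.015,0.01,0.01,0,0],"gripper":[0,0,0,0,0,0,0,0]}'
python3 m.py
```

```text
t: 32.2
eef_pos: [0.5258, 0.0778, 0.0187]
ee_rot: [-3.14, 0.001, -1.649]
force: [-2.5, 1.6, 7.5]
width: 0.0699
gripper_force: 20.0
t: 33.0
eef_pos: [0.5207, 0.0581, 0.0187]
ee_rot: [-3.139, 0.001, -1.575]
force: [3.0, 3.6, 5.6]
width: 0.07
gripper_force: 20.0
cup ((519.461181640625, -57.62774658203125), (59.70417785644531, 59.30862045288086), 89.89408874511719)
top cup [(array([ 0.521, -0.057,  0.098]), 0.8)]
top cup_rim [(array([ 0.525, -0.055,  0.004]), 0.71)]
top tray [(array([ 0.516, -0.03 , -0.   ]), 0.85)]
top tray_floor [(array([ 0.519, -0.052,  0.008]), 0.69)]
top tray_grip []
side cup []
side cup_rim [(array([ 0.522, -0.058,  0.006]), 0.43)]
side tray [(array([ 0.516, -0.029,  0.004]), 0.71)]
side tray_floor [(array([ 0.522, -0.055,  0.007]), 0.86)]
side tray_grip [(array([0.518, 0.059, 0.039]), 0.61)]
```

```bash
python3 -m creep '{"translation":[[-1,-5,0],[-1,-10,0],[0,-12,0],[0,-12,0],[0,-12,0],[0,-12,0],[0,-10,0],[0,-8,0]],"spin":[0,0,0,0,0,0,0,0],"gripper":[0,0,0,0,0,0,0,0]}'
python3 -m creep '{"translation":[[0,-8,0],[0,-8,0],[0,-8,0],[0,-8,0],[0,-8,0],[0,-8,0],[0,-8,0],[0,-8,0]],"spin":[0,0,0,0,0,0,0,0],"gripper":[0,0,0,0,0,0,0,0]}'
python3 m.py
```

```text
t: 34.4
eef_pos: [0.5184, -0.0231, 0.0187]
ee_rot: [-3.139, 0.001, -1.575]
force: [0.6, 7.4, 8.2]
width: 0.0695
gripper_force: 20.0
t: 35.2
eef_pos: [0.5184, -0.087, 0.0187]
ee_rot: [-3.14, 0.001, -1.574]
force: [-0.3, 8.7, 8.9]
width: 0.0698
gripper_force: 20.0Traceback (most recent call last):
  File "m.py", line 6, in <module>
    print('cup',blue(f,.096)[1]); im=f['img'].astype(int)
                ~~~~^^^^^^^^
  File "h.py", line 13, in blue
    n,l,s,c=cv2.connectedComponentsWithStats(m); k=1+np.argmax(s[1:,4]); p=np.argwhere(l==k)[:,::-1]
                                                     ~~~~~~~~~^^^^^^^^^
    return _wrapfunc(a, 'argmax', axis=axis, out=out, **kwds)
    return bound(*args, **kwds)
ValueError: attempt to get argmax of an empty sequence
```

```bash
python3 -m creep '{"translation":[[0,-8,0],[0,-8,0],[0,-8,0],[0,-8,0],[0,-8,0],[0,-8,0],[0,-8,0],[0,-6,0]],"spin":[0,0,0,0,0,0,0,0],"gripper":[0,0,0,0,0,0,0,0]}'
python3 -m creep '{"translation":[[0,-3,0],[0,-3,0],[0,-3,0],[0,0,0]],"spin":[0,0,0,0],"gripper":[0,0,0,0]}'
```

```text
t: 36.05
eef_pos: [0.5182, -0.1491, 0.0187]
ee_rot: [-3.14, 0.001, -1.575]
force: [0.7, 8.1, 10.3]
width: 0.0697
gripper_force: 20.0
t: 36.45
eef_pos: [0.5182, -0.1582, 0.0187]
ee_rot: [-3.14, 0.0, -1.575]
force: [1.1, 5.0, 9.4]
width: 0.0699
gripper_force: 20.0
```

```bash
python3 -m creep '{"translation":[[0,-2,0],[0,-2,0],[0,-2,0]],"spin":[0,0,0],"gripper":[0,0,0]}'
python3 -m creep '{"translation":[[0,-2,0],[0,-2,0]],"spin":[0,0],"gripper":[0,0]}'
```

```text
t: 36.75
eef_pos: [0.5182, -0.1637, 0.0187]
ee_rot: [-3.14, 0.001, -1.575]
force: [0.4, 9.8, 11.5]
width: 0.0696
gripper_force: 20.0
t: 36.95
eef_pos: [0.5197, -0.1657, 0.0185]
ee_rot: [-3.137, 0.003, -1.575]
force: [4.9, 26.2, 5.4]
width: 0.0695
gripper_force: 20.0
```

Force jumped to 26 N: against the stop. One small confirm, then relax, release and back up.

```bash
python3 -m creep '{"translation":[[0,-1,0],[0,0,0]],"spin":[0,0],"gripper":[0,0]}'
python3 -m creep '{"translation":[[0,1,0],[0,0,0],[0,0,0],[0,0,0],[0,0,0],[0,0,0],[0,0,20],[0,0,40]],"spin":[0,0,0,0,0,0,0,0],"gripper":[0,0,1,1,1,1,1,1]}'
python3 -m creep '{"translation":[[0,0,40],[0,40,40],[0,40,0],[0,40,0],[0,40,0],[0,40,0],[0,0,0]],"spin":[0,0,0,0,0,0,0],"gripper":[1,1,1,1,1,1,1]}'
python3 m.py
python3 - <<'E'
from h import *
f=cams.grab_frame('top'); cv2.imwrite('pics/end.png',cv2.resize(f['img'][200:310,300:480],(720,440),interpolation=cv2.INTER_CUBIC)[:,:,::-1])
E
```

```text
t: 37.15
eef_pos: [0.5197, -0.1665, 0.0184]
ee_rot: [-3.137, 0.003, -1.574]
force: [3.3, 22.7, 6.2]
width: 0.0698
gripper_force: 20.0
t: 37.95
eef_pos: [0.5145, -0.1687, 0.0756]
ee_rot: [3.134, 0.0, -1.576]
force: [1.5, -0.8, 0.1]
width: 0.0876
gripper_force: 0.0
t: 38.65
eef_pos: [0.5174, 0.03, 0.1534]
ee_rot: [-3.141, 0.0, -1.571]
force: [-0.7, -0.4, 0.0]
width: 0.0875
gripper_force: 0.0
cup ((519.1248168945312, -278.9419860839844), (61.16021728515625, 59.168609619140625), 89.92765045166016)
top cup [(array([ 0.517, -0.279,  0.098]), 0.65)]
top cup_rim [(array([ 0.524, -0.277,  0.003]), 0.6)]
top tray [(array([ 0.518, -0.255, -0.003]), 0.71)]
top tray_floor [(array([ 0.517, -0.276,  0.008]), 0.83)]
top tray_grip [(array([ 0.519, -0.167,  0.04 ]), 0.56)]
side cup []
side cup_rim [(array([ 0.518, -0.277,  0.009]), 0.52)]
side tray [(array([ 0.518, -0.256,  0.002]), 0.79)]
side tray_floor [(array([ 0.518, -0.276,  0.006]), 0.7)]
side tray_grip [(array([ 0.522, -0.162,  0.04 ]), 0.93)]
```

View pics/end.png

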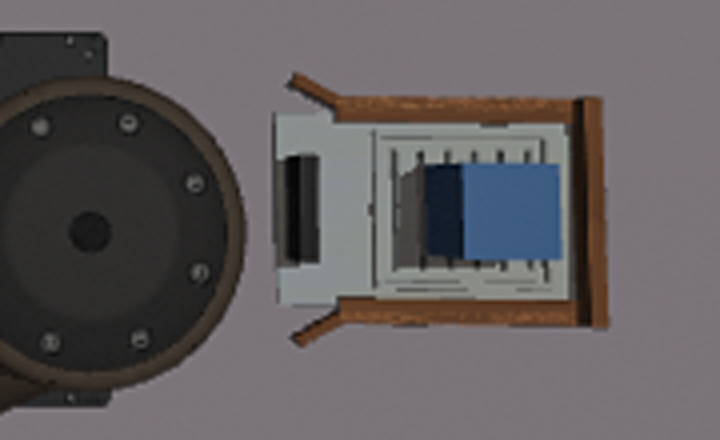

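The picture shows the tray in the grooves against the end stop (crop column ~573), with the cup mouth-down (blue closed end at (512,210)) inside the rim and the hand clear.

```bash
python3 -c "
from station import arm; print(arm.job_done())"
```

```text
the job is handed in; nothing more can be done
None
```

The job is handed in: the blue cup stands mouth-down inside the tray's rim, released before docking, and the tray is home against the end stop (about 38.8 s; the cup slipped and dropped once while being turned; jars and jigger left alone, but not re-measured at the end).

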